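# Lay an engine cylinder on its side and seat it in a setting channel

### The job

Tip the tall finned engine cylinder over so that it lies on its side with its bored head towards the steel stop, then slide it lying down along the board into the channel until its head sits squarely flush against the stop. Once it is home keep pushing it against the stop with a steady force of about 15 N for a second, then let go and leave it there. Never push on the cylinder with more than 25 N, and leave the bottle, socket, bowl and wrench where they are.

Things in the scene. Friction and masses are not known exactly. Their poses are not given: they have to be found in the camera images.
- barrel: Finned engine cylinder, in effect a solid block 84 x 84 mm and 160 mm tall (too thick to grip), 0.45 to 0.75 kg, balance point at mid height. Starts standing on the board, about 200 mm before the board's origin. Origin: centre of its foot; z runs from foot to bored head; x and y are square to its sides, and at the start x points along the board to the stop, within 0.15 rad.
- head (a point): Centre of the cylinder's head face (the end with the large round bore), 160 mm along its z axis from the foot. The cylinder slides on the board at about 2 to 6 N. Pushed near the head it tips without sliding, and past about 0.48 rad it drops over by itself.
- board: Fixed plywood board on the bench, 500 x 190 mm, upper face 12 mm above the bench. Origin at bench level under the centre line; x (level) points along the channel to the stop, y left of that, z up. It reaches from x = -285 to 215 mm. The cylinder starts standing near x = -200 mm (+-20), y = 0 (+-18), clear of the rails.
- mouth (a point): Point on the board's upper face, on the centre line at board x = 80 mm, where the channel's straight part begins. From here two steel rails 30 mm high run 110 mm to the stop, inner faces 45 mm either side of the centre line (3 mm play each side of the cylinder). Before it, over 41 mm, they flare out to a mouth 125 mm wide.
- stop: Rigid steel block across the channel's far end, 20 mm thick, 118 mm wide, 55 mm high. Origin: middle of the lower edge of the face the cylinder must meet (board x = 190, y = 0, z = 12 mm); x points on along the channel, into the block. When the head lies flush on this face the foot still sticks out of the rails, at board x = 30 mm.
- oil: Bystander: grey oil bottle, 60 mm diameter, 170 mm tall, standing beside the board about 200 mm from its centre line, on its -y side level with the rails. Origin at the centre of its foot.
- socket: Bystander: steel deep socket, 36 mm diameter, 60 mm tall, standing on the bench on the board's -y side about 200 mm from its centre line. Origin at the centre of its foot.
- cup: Bystander: small white plastic bowl, 70 mm diameter, 45 mm tall, standing on the bench on the board's -y side about 200 mm from the centre line. Origin at the centre of its foot.
- wrench: Bystander: steel wrench about 180 mm long, lying on the bench 45 to 75 mm beyond the board's stop end, roughly square to the channel. Origin under its middle, at the bench.

How it is judged:
On the way, in this order (a step that is already met when the one before it is completed fails the run):
1. the cylinder lies at rest on its side on the board, head towards the stop, not yet home (angle between barrel's own z axis and vertical between 1.5 and 1.64 rad and linear speed of barrel below 0.02 m/s and angular speed of barrel below 0.1 rad/s and angle between the z axis of barrel and the x axis of board, either way round below 0.6 rad and x of head in the frame of stop below -0.03 m and x of barrel in the frame of stop below -0.19 m and height (world z) of barrel below 0.07 m), for 0.2 s.
2. the lying cylinder is pressed against the stop with 3 N or more for half a second (angle between barrel's own z axis and vertical between 1.5 and 1.64 rad and contact force between barrel and stop above 3 N and x of head in the frame of stop above -0.003 m and angle between the z axis of barrel and the x axis of board, either way round below 0.08 rad), for 0.5 s.
At the end, for the whole second after the job is handed in: The cylinder is released and at rest, lying on the board between the rails, foot away from the stop: head centre within 2.5 mm of the stop face and 6 mm of the centre line, axis within 0.06 rad of the channel direction and 0.07 rad of level, foot centre 37 to 47 mm above the board (angle between barrel's own z axis and vertical between 1.5 and 1.64 rad and linear speed of barrel below 0.02 m/s and angular speed of barrel below 0.1 rad/s and x of head in the frame of stop above -0.0025 m and y of head in the frame of stop between -0.006 and 0.006 m and x of barrel in the frame of stop below -0.155 m and z of barrel in the frame of stop between 0.037 and 0.047 m and angle between the z axis of barrel and the x axis of board, either way round below 0.06 rad and contact force between each of the arm, the fingers and barrel below 0.1 N); the robot touches nothing.
It fails at once if the robot pushes on the cylinder with more than 25 N (contact force between any of the fingers, the arm and barrel above 25 N).
It fails at once if the oil bottle is shifted by more than 20 mm or knocked over (distance of oil from where it was at the start of the episode above 0.02 m or angle between oil's own z axis and vertical above 0.5 rad).
It fails at once if the deep socket is shifted by more than 20 mm or knocked over (distance of socket from where it was at the start of the episode above 0.02 m or angle between socket's own z axis and vertical above 0.5 rad).
It fails at once if the small bowl is shifted by more than 20 mm or knocked over (distance of cup from where it was at the start of the episode above 0.02 m or angle between cup's own z axis and vertical above 0.5 rad).
It fails at once if the wrench is shifted by more than 20 mm (distance of wrench from where it was at the start of the episode above 0.02 m).
It also fails if it takes over 72 s, if anything falls off the work surface, if the arm or the gripper's body presses on something with over 40 N, if the wrist force passes 120 N, or if a joint passes its speed limit or range.

### The arm

A 7-joint arm with a two-finger parallel gripper is mounted at the origin on the work surface. World frame = base frame: x ahead of the robot, y to its left, z up, the work surface at z = 0. Lengths are in m, angles in rad, forces in N, time in s.
With the tool pointing down it reaches from about 0.425 to 0.925 m from the base axis. Payload 6.8 kg.
Tool frame: the origin (TCP) lies on the centre line of the jaws, within the pads' length; the fingertips stand 19 mm ahead of it and the grasp point (between the pads) is the TCP; z points along the fingers, y is the line along which they close (so a half turn about z gives the same grasp; the last joint's range is limited). The gripper opens to 85 mm and grips with 20 to 120 N. Pads are 22 mm wide; open, the fingers measure 114 mm over their backs; the gripper's body (76 mm by 85 mm) begins 54 mm behind the grasp point. The pads swing forward as they close: fully open they stand 13 mm farther back than shut.
Start: joints at [1.181, 0.477, 0.022, 1.555, -0.011, 1.109, -0.083], TCP at [0.188, -0.648, 0.25] pointing down, gripper open.
Joint ranges: [-2.96, 2.96], [-0.34, 2.1], [-1.41, 1.46], [0.24, 2.44], [-1.37, 4.51], [0.17, 1.92], [-2.96, 2.96]. Speed limits (rad/s): [2.39, 2.39, 3.14, 3.14, 3.14, 3.14, 3.14].

### API

Orientations are given as a rotation vector (axis times angle).
In Python, from bench import r gives the robot as it stands. The module is installed in compiled form; this text tells all that it offers.
- The arm moves only by the tool arm_command, never from a script. Its argument "rows" is a list of rows, each an object of numbers: "fingers": the opening, from -1 (shut) to 1 (fully open); "x", "y", "z": the shift along the tool's x, y, z in m; "ax", "ay", "az": the turn, a rotation vector about the tool's x, y, z in degrees. In form: [{"fingers": .., "x": .., "y": .., "z": .., "ax": .., "ay": .., "az": ..}, ...]. A call has 1 to 10 rows; each row shifts and turns the commanded pose from where the row before left it, along the tool's axes as they then stand; what a row does not reach is not made up. A row lasts 1/12 s, in which the tool goes at most 41.7 mm and 7.16 degrees, less where a joint would pass 70% of its speed; a pose out of reach is approached as far as the arm can. A call is refused whole if a number of a shift passes 0.0417 or a number of a turn 7.16, either way. A call with a gripper value outside its range is refused whole. The fingers move at their own pace and stop on an object; "grip_force" is the grip in N (left out, the last holds). Time passes only in rows, so rows that do not move let the fingers close. It gives the time, the measured TCP pose, the force, the opening and the grip force at its end, in the units of the state.
- r.get_obs(): the state, without advancing time (a new reading comes with each control period).
- r.grab_frame(name): name is "scene" or "top" or "wrist"; returns a dict with "frame" (384x512x3 uint8, red, green, blue), "depth" (384x512 float32, m along the optical axis (not along the pixel's ray), 0 where there is no reading), "K" (3x3 intrinsics, pixels), "world_from_camera" (4x4, takes a point from camera to world coordinates). Camera axes: x right, y down, z forward; pixel columns grow to the right and rows downward; lengths in m; the calibration is good to about 2 mm. A picture is of the moment at which its call begins.
- r.hand_in(): hands the job in; it is judged then, once.
The state is a dict: "clock": time; "joints": joint angles; "qvel": joint speeds; "tau": joint torques, N m; "tcp_pos": TCP position; "orientation": TCP orientation; "contact_force": force on the tool from outside, world axes, zero at the start; "moment": the same for the moment, N m; "grip_width": finger opening in m; "gripper_force": force on a finger pad.
Only numpy, scipy, OpenCV 4.12 (cv2) and the standard library are available. Lean on these libraries where they do the work, as an engineer would, in place of code of your own. Each camera call takes 0.05 s, during which the arm holds its last target. There are 200 camera calls.

## Working session

There is one attempt and no reset: what is moved stays moved. The work goes in short steps, Python scripts to look and compute and a tool call to move; the robot and the scene stay as the last step left them, time stands still between calls to the robot, and variables do not carry over. Pictures are saved under pics/ and viewed, at most 10 in all, crops included, and the job is handed in when it is done.

Besides the shell and the picture viewer there is one more tool, called by a JSON object that holds its "api" and its "payload". arm_command: Moves the arm, as the interface text tells. Its arguments: {"type":"object","properties":{"rows":{"type":"array"},"grip_force":{"type":"number"}},"required":["rows"]}

```bash
mkdir -p pics; python3 - <<'E'
from bench import r
import cv2,numpy as np
o=r.get_obs();print({k:np.round(v,3).tolist() for k,v in o.items()})
for n in("scene","top"):
    f=r.grab_frame(n);cv2.imwrite(f"pics/{n}0.png",f["frame"][:,:,::-1]);np.savez(f"{n}0.npz",**f)
    print(n,np.round(f["world_from_camera"],3).tolist(),f["K"].tolist())
E
```

```text
{'clock': 0.0, 'joints': [1.181, 0.478, 0.022, 1.556, -0.012, 1.109, -0.083], 'qvel': [0.0, -0.001, -0.0, -0.0, 0.001, 0.001, -0.0], 'tau': [-0.0, -59.645, 1.608, -28.12, 0.012, 0.009, 0.0], 'tcp_pos': [0.188, -0.648, 0.249], 'orientation': [-3.109, -0.441, 0.001], 'contact_force': [-0.427, -0.4, -0.23], 'moment': [0.014, 0.067, -0.001], 'gripper_force': 0.0, 'grip_width': 0.085}
scene [[0.812, 0.381, -0.442, 1.012], [0.584, -0.523, 0.621, -0.488], [0.005, -0.763, -0.647, 0.709], [0.0, 0.0, 0.0, 1.0]] [[384.9059590964083, 0.0, 258.5675629759987], [0.0, 384.9059590964083, 192.51519138473043], [0.0, 0.0, 1.0]]
top [[0.008, -0.984, 0.178, 0.385], [-1.0, -0.007, 0.01, 0.071], [-0.009, -0.178, -0.984, 1.352], [0.0, 0.0, 0.0, 1.0]] [[463.7923698911115, 0.0, 264.72776342067647], [0.0, 463.7923698911115, 189.16880854518053], [0.0, 0.0, 1.0]]
```

View pics/top0.png

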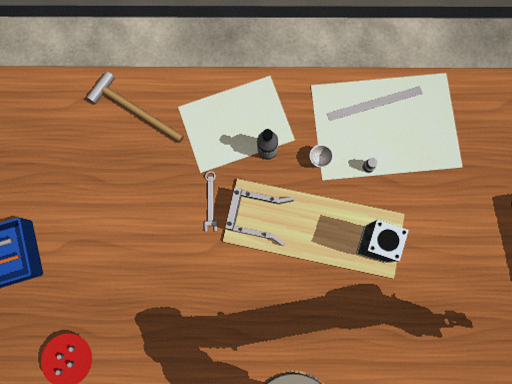

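View pics/scene0.png

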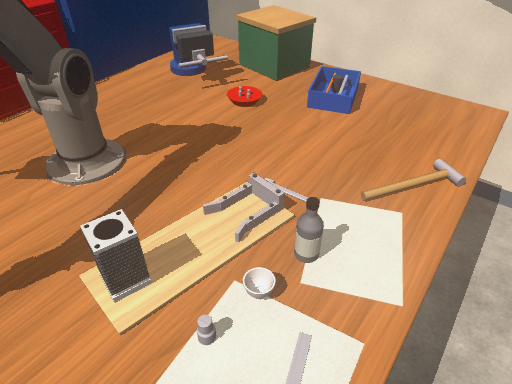

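The top view shows the board's corners at about (236,180), (404,213), (395,276) and (224,243). The stop is at the left end (234,208), the barrel's head at (388,240), and the wrench at (210,200). The oil bottle (268,143), bowl (320,156) and socket (370,165) are on the far side.

```bash
cat > h.py <<'E'
import numpy as np,cv2
def cloud(f):
    d=f["depth"];v,u=np.indices(d.shape);K=f["K"]
    p=np.stack([(u-K[0,2])/K[0,0]*d,(v-K[1,2])/K[1,1]*d,d],-1)
    T=f["world_from_camera"];return p@T[:3,:3].T+T[:3,3]
def ang(P):
    (c,s,a)=cv2.minAreaRect((P[:,:2]*1000).astype(np.float32));return np.round(c,1),np.round(s,1),round(a,2)
E
python3 - <<'E'
from h import *
for n in("top","scene"):
    f=dict(np.load(n+"0.npz"));P=cloud(f);d=f["depth"]>0;X,Y,Z=P[...,0],P[...,1],P[...,2]
    def big(m):
        k,l,s,_=cv2.connectedComponentsWithStats(m.astype(np.uint8));i=1+np.argsort(-s[1:,4])[:3];return [l==j for j in i]
    reg=d&(X>.25)&(X<.65)&(Y>-.45)&(Y<.25)
    print(n,"board",[(m.sum(),ang(P[m])) for m in big(reg&(abs(Z-.012)<.005))][:1],np.median(Z[big(reg&(abs(Z-.012)<.005))[0]]))
    print("head",[(m.sum(),ang(P[m]),np.median(Z[m])) for m in big(reg&(abs(Z-.172)<.007))[:2]])
    print("stop",[(m.sum(),ang(P[m]),np.median(Z[m])) for m in big(reg&(abs(Z-.067)<.006))[:2]])
    print("rails",[(m.sum(),ang(P[m])) for m in big(reg&(abs(Z-.042)<.006))[:3]])
E
```

```text
top board [(np.int64(8285), (array([517.1, -56.2]), array([503.4, 192.1]), 78.36))] 0.01176635753095523
head [(np.int64(1116), (array([ 469.6, -229.4]), array([85.7, 84.4]), 71.63), np.float64(0.1716315946540079))]
stop [(np.int64(296), (array([563.2, 172.5]), array([ 20.3, 117.5]), 78.4), np.float64(0.06716303235682874)), (np.int64(5), (array([ 454.7, -180.9]), array([ 1.7, 11.2]), 73.36), np.float64(0.06468011409391061))]
rails [(np.int64(250), (array([493.6, 101.4]), array([153.9,  22. ]), 73.98)), (np.int64(240), (array([597.8,  77.7]), array([150.3,  21.4]), 83.03)), (np.int64(9), (array([ 486.1, -191.5]), array([ 1.4, 20.6]), 69.11))]
scene board [(np.int64(9513), (array([519.3, -60.3]), array([501.1, 193.4]), 78.45))] 0.01162732392864596
head [(np.int64(1476), (array([ 473.3, -232.8]), array([84.1, 87. ]), 71.81), np.float64(0.17168868301858442))]
stop [(np.int64(256), (array([565.7, 168.1]), array([ 21.4, 120.2]), 78.69), np.float64(0.06628150464122734)), (np.int64(136), (array([ 509.9, -245.1]), array([82.6,  8.4]), 70.8), np.float64(0.06816384113894614))]
rails [(np.int64(643), (array([546.1,  90.6]), array([169.8, 141.3]), 82.9)), (np.int64(155), (array([ 509.7, -245.6]), array([83.2, 11. ]), 67.31)), (np.int64(1), (array([ 429.8, -262.1]), array([0., 0.]), 0.0))]
```

```bash
cat >> h.py <<'E'
from scipy.spatial.transform import Rotation as Ro
import sys
B0=np.array([.5248,-.0245]);A=78.45
def board(p):  # world xy -> board xy
    a=np.radians(A);u=np.array([np.cos(a),np.sin(a)]);v=np.array([-u[1],u[0]]);d=np.asarray(p)[:2]-B0;return np.array([d@u,d@v])
def unboard(q):
    a=np.radians(A);u=np.array([np.cos(a),np.sin(a)]);v=np.array([-u[1],u[0]]);return B0+q[0]*u+q[1]*v
def down(az):
    a=np.radians(az);return Ro.from_matrix(np.array([[np.cos(a),np.sin(a),0],[np.sin(a),-np.cos(a),0],[0,0,-1]]))
def plan(o,p,az,n):
    R0=Ro.from_rotvec(o["orientation"]);w=(R0.inv()*down(az)).as_rotvec()
    d=(np.asarray(p)-o["tcp_pos"])/n
    print("turn/row",np.round(np.degrees(w)/n,2))
    for i in range(n): print(np.round((R0*Ro.from_rotvec(w*i/n)).inv().apply(d),4).tolist())
E
python3 - <<'E'
from bench import r
from h import *
c=np.array([.4715,-.231]);a=np.radians(71.7);b=np.array([np.cos(a),np.sin(a)])
t=c-.083*b;print(t,board(c));plan(r.get_obs(),[*t,.2],71.7,16)
E
```

```text
[ 0.44543863 -0.30980231] [-0.21299033  0.01087464]
turn/row [-0.01 -0.   -3.47]
[0.0214, -0.0158, 0.0031]
[0.0223, -0.0145, 0.0031]
[0.0231, -0.0131, 0.0031]
[0.0239, -0.0117, 0.0031]
[0.0245, -0.0102, 0.0031]
[0.0251, -0.0087, 0.0031]
[0.0256, -0.0072, 0.0031]
[0.026, -0.0056, 0.0031]
[0.0263, -0.004, 0.0031]
[0.0265, -0.0024, 0.0031]
[0.0266, -0.0008, 0.0031]
[0.0266, 0.0008, 0.0031]
[0.0265, 0.0024, 0.0031]
[0.0263, 0.004, 0.0031]
[0.026, 0.0056, 0.0031]
[0.0256, 0.0071, 0.0031]
```

{"api": "arm_command", "payload": {"rows": [{"fingers": 0.2,"x": 0.0214,"y": -0.0158,"z": 0.003,"az": -3.47},{"fingers": 0.2,"x": 0.0223,"y": -0.0145,"z": 0.003,"az": -3.47},{"fingers": 0.2,"x": 0.0231,"y": -0.0131,"z": 0.003,"az": -3.47},{"fingers": 0.2,"x": 0.0239,"y": -0.0117,"z": 0.003,"az": -3.47},{"fingers": 0.2,"x": 0.0245,"y": -0.0102,"z": 0.003,"az": -3.47},{"fingers": 0.2,"x": 0.0251,"y": -0.0087,"z": 0.003,"az": -3.47},{"fingers": 0.2,"x": 0.0256,"y": -0.0072,"z": 0.003,"az": -3.47},{"fingers": 0.2,"x": 0.026,"y": -0.0056,"z": 0.003,"az": -3.47},{"fingers": 0.2,"x": 0.0263,"y": -0.004,"z": 0.003,"az": -3.47},{"fingers": 0.2,"x": 0.0265,"y": -0.0024,"z": 0.003,"az": -3.47}]}}

```text
validation failed for argument at $.ro...
```

{"api": "arm_command", "payload": {"rows": [{"fingers": 0.2,"x": 0.0266,"y": -0.0008,"z": 0.003,"az": -3.47},{"fingers": 0.2,"x": 0.0266,"y": 0.0008,"z": 0.003,"az": -3.47},{"fingers": 0.2,"x": 0.0265,"y": 0.0024,"z": 0.003,"az": -3.47},{"fingers": 0.2,"x": 0.0263,"y": 0.004,"z": 0.003,"az": -3.47},{"fingers": 0.2,"x": 0.026,"y": 0.0056,"z": 0.003,"az": -3.47},{"fingers": 0.2,"x": 0.0256,"y": 0.0071,"z": 0.003,"az": -3.47},{"fingers": 0.2}]}}

```text
validation failed for argument at $.ro...
```

```bash
python3 - <<'E'
from bench import r
from h import *
o=r.get_obs();print({k:np.round(v,3).tolist() for k,v in o.items()})
c=np.array([.4715,-.231]);a=np.radians(71.7);b=np.array([np.cos(a),np.sin(a)])
plan(o,[*(c-.083*b),.163],71.7,4)
f=r.grab_frame("scene");cv2.imwrite("pics/s1.png",f["frame"][:,:,::-1])
E
```

```text
{'clock': 0.1, 'joints': [1.181, 0.478, 0.022, 1.556, -0.012, 1.109, -0.083], 'qvel': [-0.001, -0.001, -0.0, -0.001, 0.002, -0.002, 0.001], 'tau': [0.004, -59.777, 1.613, -28.196, 0.013, 0.005, 0.0], 'tcp_pos': [0.188, -0.648, 0.249], 'orientation': [-3.109, -0.441, 0.001], 'contact_force': [0.263, 0.275, -0.212], 'moment': [0.018, -0.056, 0.016], 'gripper_force': 0.0, 'grip_width': 0.085}
turn/row [-2.000e-02 -1.000e-02 -1.389e+01]
[0.0854, -0.0632, 0.0217]
[0.0981, -0.0409, 0.0217]
[0.1051, -0.0161, 0.0216]
[0.1059, 0.0095, 0.0216]
```

View pics/s1.png

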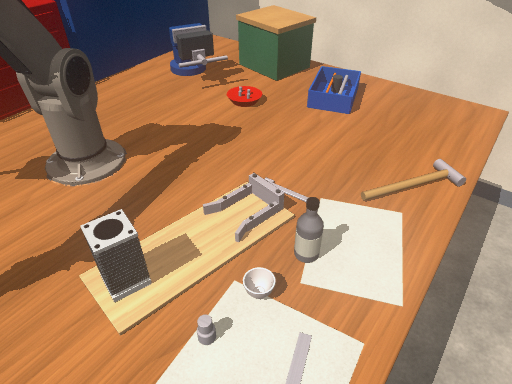

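Both calls were refused, and the picture shows the scene unchanged: the barrel's head is still at (109,230). The rows probably need all seven keys, so I'll include every one.

{"api": "arm_command", "payload": {"rows": [{"fingers": 0.2,"x": 0.0214,"y": -0.0158,"z": 0.003,"ax": 0,"ay": 0,"az": -3.47},{"fingers": 0.2,"x": 0.0223,"y": -0.0145,"z": 0.003,"ax": 0,"ay": 0,"az": -3.47},{"fingers": 0.2,"x": 0.0231,"y": -0.0131,"z": 0.003,"ax": 0,"ay": 0,"az": -3.47},{"fingers": 0.2,"x": 0.0239,"y": -0.0117,"z": 0.003,"ax": 0,"ay": 0,"az": -3.47},{"fingers": 0.2,"x": 0.0245,"y": -0.0102,"z": 0.003,"ax": 0,"ay": 0,"az": -3.47},{"fingers": 0.2,"x": 0.0251,"y": -0.0087,"z": 0.003,"ax": 0,"ay": 0,"az": -3.47},{"fingers": 0.2,"x": 0.0256,"y": -0.0072,"z": 0.003,"ax": 0,"ay": 0,"az": -3.47},{"fingers": 0.2,"x": 0.026,"y": -0.0056,"z": 0.003,"ax": 0,"ay": 0,"az": -3.47}]}}

```text
clock: 0.82
tcp_pos: [0.3173, -0.4781, 0.226]
orientation: [-2.912, -1.179, 0.0]
contact_force: [1.0, -0.3, 0.4]
grip_width: 0.0515
gripper_force: 0.0
```

{"api": "arm_command", "payload": {"rows": [{"fingers": 0.2,"x": 0.0263,"y": -0.004,"z": 0.003,"ax": 0,"ay": 0,"az": -3.47},{"fingers": 0.2,"x": 0.0265,"y": -0.0024,"z": 0.003,"ax": 0,"ay": 0,"az": -3.47},{"fingers": 0.2,"x": 0.0266,"y": -0.0008,"z": 0.003,"ax": 0,"ay": 0,"az": -3.47},{"fingers": 0.2,"x": 0.0266,"y": 0.0008,"z": 0.003,"ax": 0,"ay": 0,"az": -3.47},{"fingers": 0.2,"x": 0.0265,"y": 0.0024,"z": 0.003,"ax": 0,"ay": 0,"az": -3.47},{"fingers": 0.2,"x": 0.0263,"y": 0.004,"z": 0.003,"ax": 0,"ay": 0,"az": -3.47},{"fingers": 0.2,"x": 0.026,"y": 0.0056,"z": 0.003,"ax": 0,"ay": 0,"az": -3.47},{"fingers": 0.2,"x": 0.0256,"y": 0.0071,"z": 0.003,"ax": 0,"ay": 0,"az": -3.47},{"fingers": 0.2,"x": 0,"y": 0,"z": 0,"ax": 0,"ay": 0,"az": 0}]}}

```text
clock: 1.57
tcp_pos: [0.4495, -0.3047, 0.2019]
orientation: [-2.536, -1.852, -0.005]
contact_force: [-0.1, 0.8, -0.1]
grip_width: 0.0511
gripper_force: 0.0
```

```bash
python3 - <<'E'
from bench import r
from h import *
o=r.get_obs()
c=np.array([.4715,-.231]);a=np.radians(71.7);b=np.array([np.cos(a),np.sin(a)])
plan(o,[*(c-.083*b),.163],71.7,4);print(o["qvel"].round(3),o["joints"].round(2))
f=r.grab_frame("scene");cv2.imwrite("pics/s2.png",f["frame"][:,:,::-1])
E
```

```text
turn/row [ 0.01 -0.05  0.15]
[-0.0016, -0.0006, 0.0097]
[-0.0016, -0.0006, 0.0097]
[-0.0015, -0.0006, 0.0097]
[-0.0015, -0.0006, 0.0097]
[ 0.039 -0.008  0.066 -0.004  0.009  0.015 -0.002] [ 0.76  0.34 -0.33  1.9   0.13  0.92  0.05]
```

View pics/s2.png

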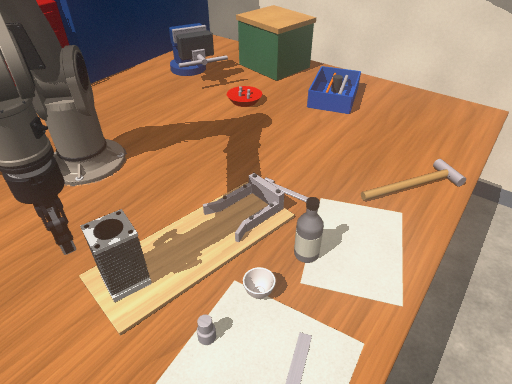

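The fingers are behind the barrel at (65,245), and its back edge is near (90,250). I'll go down and start pushing gently.

{"api": "arm_command", "payload": {"rows": [{"fingers": 0.2,"x": -0.0015,"y": -0.0006,"z": 0.0097,"ax": 0,"ay": 0,"az": 0.15},{"fingers": 0.2,"x": -0.0015,"y": -0.0006,"z": 0.0097,"ax": 0,"ay": 0,"az": 0.15},{"fingers": 0.2,"x": 0,"y": -0.0006,"z": 0.0097,"ax": 0,"ay": 0,"az": 0.15},{"fingers": 0.2,"x": 0.005,"y": -0.0006,"z": 0.0097,"ax": 0,"ay": 0,"az": 0.15},{"fingers": 0.2,"x": 0.005,"y": 0,"z": 0,"ax": 0,"ay": 0,"az": 0},{"fingers": 0.2,"x": 0.002,"y": 0,"z": 0,"ax": 0,"ay": 0,"az": 0},{"fingers": 0.2,"x": 0.002,"y": 0,"z": 0,"ax": 0,"ay": 0,"az": 0},{"fingers": 0.2,"x": 0.002,"y": 0,"z": 0,"ax": 0,"ay": 0,"az": 0},{"fingers": 0.2,"x": 0.002,"y": 0,"z": 0,"ax": 0,"ay": 0,"az": 0},{"fingers": 0.2,"x": 0.002,"y": 0,"z": 0,"ax": 0,"ay": 0,"az": 0}]}}

```text
clock: 2.45
tcp_pos: [0.4497, -0.2934, 0.164]
orientation: [2.556, 1.825, 0.0]
contact_force: [0.3, -0.6, 0.1]
grip_width: 0.051
gripper_force: 0.0
```

{"api": "arm_command", "payload": {"rows": [{"fingers": 0.2,"x": 0.002,"y": 0,"z": 0,"ax": 0,"ay": 0,"az": 0},{"fingers": 0.2,"x": 0.002,"y": 0,"z": 0,"ax": 0,"ay": 0,"az": 0},{"fingers": 0.2,"x": 0.002,"y": 0,"z": 0,"ax": 0,"ay": 0,"az": 0},{"fingers": 0.2,"x": 0.002,"y": 0,"z": 0,"ax": 0,"ay": 0,"az": 0},{"fingers": 0.2,"x": 0.002,"y": 0,"z": 0,"ax": 0,"ay": 0,"az": 0},{"fingers": 0.2,"x": 0.002,"y": 0,"z": 0,"ax": 0,"ay": 0,"az": 0},{"fingers": 0.2,"x": 0.002,"y": 0,"z": 0,"ax": 0,"ay": 0,"az": 0},{"fingers": 0.2,"x": 0.002,"y": 0,"z": 0,"ax": 0,"ay": 0,"az": 0}]}}

```text
clock: 3.12
tcp_pos: [0.4543, -0.279, 0.1637]
orientation: [2.556, 1.825, -0.001]
contact_force: [-1.4, -2.9, 1.8]
grip_width: 0.0514
gripper_force: 1.5
```

{"api": "arm_command", "payload": {"rows": [{"fingers": 0.2,"x": 0.003,"y": 0,"z": 0,"ax": 0,"ay": 0,"az": 0},{"fingers": 0.2,"x": 0.003,"y": 0,"z": 0,"ax": 0,"ay": 0,"az": 0},{"fingers": 0.2,"x": 0.003,"y": 0,"z": 0,"ax": 0,"ay": 0,"az": 0},{"fingers": 0.2,"x": 0.003,"y": 0,"z": 0,"ax": 0,"ay": 0,"az": 0},{"fingers": 0.2,"x": 0.003,"y": 0,"z": 0,"ax": 0,"ay": 0,"az": 0},{"fingers": 0.2,"x": 0.003,"y": 0,"z": 0,"ax": 0,"ay": 0,"az": 0},{"fingers": 0.2,"x": 0.003,"y": 0,"z": 0,"ax": 0,"ay": 0,"az": 0},{"fingers": 0.2,"x": 0.003,"y": 0,"z": 0,"ax": 0,"ay": 0,"az": 0}]}}

```text
clock: 3.78
tcp_pos: [0.4625, -0.2552, 0.1635]
orientation: [-2.556, -1.826, -0.0]
contact_force: [0.0, -1.6, 3.1]
grip_width: 0.0513
gripper_force: 1.1
```

```bash
python3 - <<'E'
from bench import r
from h import *
f=r.grab_frame("scene");cv2.imwrite("pics/s3.png",f["frame"][150:340,0:320,::-1])
E
```

```text
(no output)
```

View pics/s3.png

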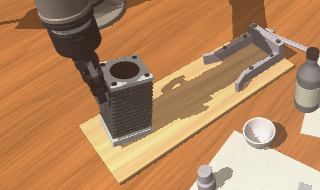

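The barrel is leaning forward, with its head at about (127,70) in the crop and the fingers behind it at (98,80). I'll keep pushing.

{"api": "arm_command", "payload": {"rows": [{"fingers": 0.2,"x": 0.003,"y": 0,"z": 0,"ax": 0,"ay": 0,"az": 0},{"fingers": 0.2,"x": 0.003,"y": 0,"z": 0,"ax": 0,"ay": 0,"az": 0},{"fingers": 0.2,"x": 0.003,"y": 0,"z": 0,"ax": 0,"ay": 0,"az": 0},{"fingers": 0.2,"x": 0.003,"y": 0,"z": 0,"ax": 0,"ay": 0,"az": 0},{"fingers": 0.2,"x": 0.003,"y": 0,"z": 0,"ax": 0,"ay": 0,"az": 0},{"fingers": 0.2,"x": 0.003,"y": 0,"z": 0,"ax": 0,"ay": 0,"az": 0},{"fingers": 0.2,"x": 0.003,"y": 0,"z": 0,"ax": 0,"ay": 0,"az": 0},{"fingers": 0.2,"x": 0.003,"y": 0,"z": 0,"ax": 0,"ay": 0,"az": 0},{"fingers": 0.2,"x": 0.003,"y": 0,"z": 0,"ax": 0,"ay": 0,"az": 0},{"fingers": 0.2,"x": 0.003,"y": 0,"z": 0,"ax": 0,"ay": 0,"az": 0}]}}

```text
clock: 4.67
tcp_pos: [0.4721, -0.2268, 0.1634]
orientation: [-2.556, -1.826, -0.0]
contact_force: [-0.4, 1.1, -0.3]
grip_width: 0.0511
gripper_force: 0.2
```

{"api": "arm_command", "payload": {"rows": [{"fingers": 0.2,"x": 0.002,"y": 0,"z": 0,"ax": 0,"ay": 0,"az": 0},{"fingers": 0.2,"x": 0.002,"y": 0,"z": 0,"ax": 0,"ay": 0,"az": 0},{"fingers": 0.2,"x": 0.002,"y": 0,"z": 0,"ax": 0,"ay": 0,"az": 0},{"fingers": 0.2,"x": 0.002,"y": 0,"z": 0,"ax": 0,"ay": 0,"az": 0},{"fingers": 0.2,"x": 0.002,"y": 0,"z": 0,"ax": 0,"ay": 0,"az": 0}]}}

```text
clock: 5.08
tcp_pos: [0.4753, -0.2176, 0.1634]
orientation: [-2.557, -1.826, 0.0]
contact_force: [-0.7, 0.5, 0.0]
grip_width: 0.0513
gripper_force: 0.0
```

```bash
python3 - <<'E'
from bench import r
from h import *
f=r.grab_frame("scene");cv2.imwrite("pics/s4.png",f["frame"][150:340,0:320,::-1])
E
```

```text
(no output)
```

View pics/s4.png

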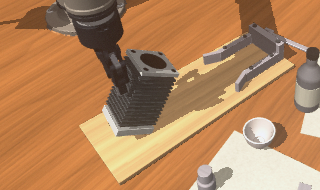

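The barrel is leaning about 0.4 to 0.5 rad, head at (153,63) in the crop, and there is no contact force. It's about to go over.

{"api": "arm_command", "payload": {"rows": [{"fingers": 0.2,"x": 0.002,"y": 0,"z": 0,"ax": 0,"ay": 0,"az": 0},{"fingers": 0.2,"x": 0.002,"y": 0,"z": 0,"ax": 0,"ay": 0,"az": 0},{"fingers": 0.2,"x": 0.002,"y": 0,"z": 0,"ax": 0,"ay": 0,"az": 0},{"fingers": 0.2,"x": 0.002,"y": 0,"z": 0,"ax": 0,"ay": 0,"az": 0},{"fingers": 0.2,"x": 0,"y": 0,"z": 0,"ax": 0,"ay": 0,"az": 0},{"fingers": 0.2,"x": 0,"y": 0,"z": 0,"ax": 0,"ay": 0,"az": 0},{"fingers": 0.2,"x": 0,"y": 0,"z": 0,"ax": 0,"ay": 0,"az": 0},{"fingers": 0.2,"x": 0,"y": 0,"z": 0,"ax": 0,"ay": 0,"az": 0}]}}

```text
clock: 5.8
tcp_pos: [0.4778, -0.2104, 0.1635]
orientation: [2.557, 1.825, -0.0]
contact_force: [-0.2, -0.8, 0.2]
grip_width: 0.0512
gripper_force: 0.0
```

{"api": "arm_command", "payload": {"rows": [{"fingers": 0.2,"x": -0.03,"y": 0,"z": 0,"ax": 0,"ay": 0,"az": 0},{"fingers": 0.2,"x": -0.03,"y": 0,"z": 0,"ax": 0,"ay": 0,"az": 0},{"fingers": 0.2,"x": -0.03,"y": 0,"z": 0,"ax": 0,"ay": 0,"az": 0},{"fingers": 0.2,"x": 0,"y": 0,"z": 0,"ax": 0,"ay": 0,"az": 0}]}}

```text
clock: 6.13
tcp_pos: [0.4456, -0.3021, 0.1634]
orientation: [2.563, 1.814, -0.005]
contact_force: [-0.9, -1.4, 0.1]
grip_width: 0.0512
gripper_force: 0.0
```

```bash
cat >>h.py <<'E'
def lying(r):
    for n in("top","scene"):
        f=r.grab_frame(n);P=cloud(f);Z=P[...,2];X,Y=P[...,0],P[...,1]
        m=(f["depth"]>0)&(X>.3)&(X<.65)&(Y>-.35)&(Y<.2)&(abs(Z-.096)<.008)
        k,l,s,_=cv2.connectedComponentsWithStats(m.astype(np.uint8));i=1+np.argmax(s[1:,4]);m=l==i
        c,sz,a=cv2.minAreaRect((P[m][:,:2]*1000).astype(np.float32))
        print(n,m.sum(),np.round(c,1),np.round(sz,1),round(a,2),"z",np.median(Z[m]).round(4),"board mm",np.round(board(np.array(c)/1000)*1000,1))
    return f
E
python3 - <<'E'
from bench import r
from h import *
f=lying(r);cv2.imwrite("pics/s5.png",f["frame"][150:340,0:320,::-1])
E
```

```text
top 276 [ 506.8 -117.1] [43.2 83.4] 71.39 z 0.0947 board mm [-94.3  -0.9]
scene 392 [526.  -76.5] [42.4 86.3] 70.74 z 0.0944 board mm [-50.7 -11.6]
```

View pics/s5.png

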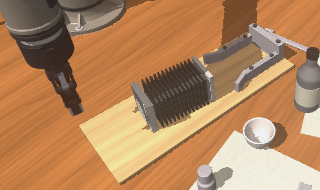

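The barrel is lying on the board with its head towards the stop: foot at (145,105) and head at (210,80) in the crop. It is yawed about -7° from the board. I'll go down behind the foot with the fingers square to the board, so that pushing straightens it.

```bash
python3 - <<'E'
from bench import r
from h import *
o=r.get_obs();print(board(o["tcp_pos"]))
plan(o,[*unboard([-.225,-.003]),.065],A,6)
f=r.grab_frame("top");P=cloud(f);Z=P[...,2]
m=(f["depth"]>0)&(Z>.05)&(Z<.105)
a=np.radians(71.2);b=np.array([np.cos(a),np.sin(a)]);n=np.array([-b[1],b[0]])
Q=P[m][:,:2];Q=Q[np.linalg.norm(Q-[.51,-.116],axis=1)<.1];s=(Q-[.51,-.116])@b;t=(Q-[.51,-.116])@n
print("along",np.percentile(s,[1,99]),"across",np.percentile(t,[2,98]))
mid=(np.percentile(s,1)+np.percentile(s,99))/2;mt=(np.percentile(t,2)+np.percentile(t,98))/2
c=np.array([.51,-.116])+mid*b+mt*n;print("centre",board(c),"foot",board(c-.08*b),"head",board(c+.08*b))
E
```

```text
[-0.28215765  0.02076313]
turn/row [-0.    0.   -1.26]
[0.01, 0.0027, 0.0164]
[0.0099, 0.0029, 0.0164]
[0.0098, 0.0031, 0.0164]
[0.0098, 0.0033, 0.0164]
[0.0097, 0.0035, 0.0164]
[0.0096, 0.0037, 0.0164]
along [-0.07503193  0.08336432] across [-0.03703979  0.04364579]
centre [-0.08806074 -0.00106928] foot [-0.16742114  0.00902664] head [-0.00870034 -0.0111652 ]
```

{"api": "arm_command", "payload": {"rows": [{"fingers": 0.2,"x": 0.01,"y": 0.0027,"z": 0.0164,"ax": 0,"ay": 0,"az": -1.26},{"fingers": 0.2,"x": 0.01,"y": 0.0029,"z": 0.0164,"ax": 0,"ay": 0,"az": -1.26},{"fingers": 0.2,"x": 0.01,"y": 0.0031,"z": 0.0164,"ax": 0,"ay": 0,"az": -1.26},{"fingers": 0.2,"x": 0.01,"y": 0.0033,"z": 0.0164,"ax": 0,"ay": 0,"az": -1.26},{"fingers": 0.2,"x": 0.01,"y": 0.0035,"z": 0.0164,"ax": 0,"ay": 0,"az": -1.26},{"fingers": 0.2,"x": 0.0095,"y": 0.0037,"z": 0.0164,"ax": 0,"ay": 0,"az": -1.26},{"fingers": 0.2,"x": 0.01,"y": 0,"z": 0,"ax": 0,"ay": 0,"az": 0},{"fingers": 0.2,"x": 0.01,"y": 0,"z": 0,"ax": 0,"ay": 0,"az": 0},{"fingers": 0.2,"x": 0.005,"y": 0,"z": 0,"ax": 0,"ay": 0,"az": 0},{"fingers": 0.2,"x": 0.003,"y": 0,"z": 0,"ax": 0,"ay": 0,"az": 0}]}}

```text
clock: 7.12
tcp_pos: [0.4898, -0.2146, 0.0663]
orientation: [2.428, 1.991, 0.002]
contact_force: [0.3, 0.0, 0.1]
grip_width: 0.0511
gripper_force: 0.0
```

{"api": "arm_command", "payload": {"rows": [{"fingers": 0.2,"x": 0.003,"y": 0,"z": 0,"ax": 0,"ay": 0,"az": 0},{"fingers": 0.2,"x": 0.003,"y": 0,"z": 0,"ax": 0,"ay": 0,"az": 0},{"fingers": 0.2,"x": 0.003,"y": 0,"z": 0,"ax": 0,"ay": 0,"az": 0},{"fingers": 0.2,"x": 0.003,"y": 0,"z": 0,"ax": 0,"ay": 0,"az": 0},{"fingers": 0.2,"x": 0.003,"y": 0,"z": 0,"ax": 0,"ay": 0,"az": 0}]}}

```text
clock: 7.53
tcp_pos: [0.4922, -0.2027, 0.0656]
orientation: [2.431, 1.986, -0.0]
contact_force: [-0.0, -4.3, 0.5]
grip_width: 0.0517
gripper_force: 0.0
```

{"api": "arm_command", "payload": {"rows": [{"fingers": 0.2,"x": 0.003,"y": 0,"z": 0,"ax": 0,"ay": 0,"az": 0},{"fingers": 0.2,"x": 0.003,"y": 0,"z": 0,"ax": 0,"ay": 0,"az": 0},{"fingers": 0.2,"x": 0.003,"y": 0,"z": 0,"ax": 0,"ay": 0,"az": 0},{"fingers": 0.2,"x": 0.003,"y": 0,"z": 0,"ax": 0,"ay": 0,"az": 0},{"fingers": 0.2,"x": 0.003,"y": 0,"z": 0,"ax": 0,"ay": 0,"az": 0}]}}

```text
clock: 7.95
tcp_pos: [0.4949, -0.1863, 0.0651]
orientation: [2.431, 1.99, 0.0]
contact_force: [1.2, -4.7, 0.9]
grip_width: 0.0512
gripper_force: 0.0
```

```bash
cat >>h.py <<'E'
def bar(r):
    f=r.grab_frame("top");P=cloud(f);Z=P[...,2]
    a=np.radians(A);u=np.array([np.cos(a),np.sin(a)]);v=np.array([-u[1],u[0]])
    D=P[...,:2]-B0;x=D@u;y=D@v
    m=(f["depth"]>0)&(Z>.075)&(Z<.101)&(abs(y)<.08)&(x>-.2)&(x<.187)
    k,l,s,_=cv2.connectedComponentsWithStats(cv2.morphologyEx(m.astype(np.uint8),cv2.MORPH_CLOSE,np.ones((5,5))))
    m&=(l==1+np.argmax(s[1:,4]));X=x[m];Y=y[m]
    b=np.arange(X.min()+.01,X.max()-.01,.008);q=[(c,np.percentile(Y[abs(X-c)<.008],4),np.percentile(Y[abs(X-c)<.008],96)) for c in b]
    q=np.array(q);ok=(q[:,2]-q[:,1])>.075;g=np.polyfit(q[ok,0],(q[ok,1]+q[ok,2])/2,1)
    print("n",m.sum(),"x",X.min().round(4),X.max().round(4),"yaw deg",np.degrees(g[0]).round(2),"y at front/back",np.polyval(g,[X.max(),X.min()]).round(4),"tcp",board(r.get_obs()["tcp_pos"]).round(4))
    return f
E
python3 - <<'E'
from bench import r
from h import *
bar(r)
E
```

```text
n 1516 x -0.1619 0.0136 yaw deg -3.27 y at front/back [-0.0005  0.0095] tcp [-0.1636 -0.0031]
```

{"api": "arm_command", "payload": {"rows": [{"fingers": 0.2,"x": 0.003,"y": 0,"z": 0,"ax": 0,"ay": 0,"az": 0},{"fingers": 0.2,"x": 0.003,"y": 0,"z": 0,"ax": 0,"ay": 0,"az": 0},{"fingers": 0.2,"x": 0.003,"y": 0,"z": 0,"ax": 0,"ay": 0,"az": 0},{"fingers": 0.2,"x": 0.003,"y": 0,"z": 0,"ax": 0,"ay": 0,"az": 0},{"fingers": 0.2,"x": 0.003,"y": 0,"z": 0,"ax": 0,"ay": 0,"az": 0},{"fingers": 0.2,"x": 0.003,"y": 0,"z": 0,"ax": 0,"ay": 0,"az": 0}]}}

```text
clock: 8.5
tcp_pos: [0.498, -0.1687, 0.065]
orientation: [-2.43, -1.99, 0.001]
contact_force: [-0.6, -4.9, 1.8]
grip_width: 0.0515
gripper_force: 0.0
```

```bash
python3 - <<'E'
from bench import r
from h import *
f=bar(r);cv2.imwrite("pics/t6.png",cv2.resize(f["frame"][160:300,200:430,::-1],None,fx=3,fy=3))
E
```

```text
n 1481 x -0.1487 0.0288 yaw deg 0.19 y at front/back [0.0086 0.008 ] tcp [-0.1458 -0.0026]
```

View pics/t6.png

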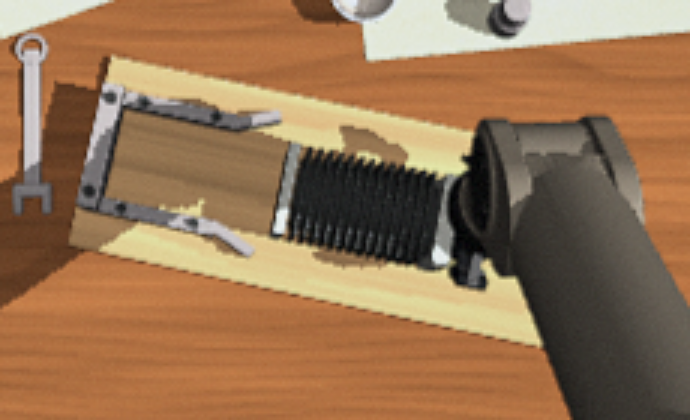

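The fingers have squared the barrel: head edge from (292,143) to (277,236) in the crop, parallel to the stop. It sits about 7 mm to the +y side, so I'll push slightly obliquely.

{"api": "arm_command", "payload": {"rows": [{"fingers": 0.2,"x": 0.003,"y": 0.0006,"z": 0,"ax": 0,"ay": 0,"az": 0},{"fingers": 0.2,"x": 0.003,"y": 0.0006,"z": 0,"ax": 0,"ay": 0,"az": 0},{"fingers": 0.2,"x": 0.003,"y": 0.0006,"z": 0,"ax": 0,"ay": 0,"az": 0},{"fingers": 0.2,"x": 0.003,"y": 0.0006,"z": 0,"ax": 0,"ay": 0,"az": 0},{"fingers": 0.2,"x": 0.003,"y": 0.0006,"z": 0,"ax": 0,"ay": 0,"az": 0},{"fingers": 0.2,"x": 0.003,"y": 0.0006,"z": 0,"ax": 0,"ay": 0,"az": 0},{"fingers": 0.2,"x": 0.003,"y": 0.0006,"z": 0,"ax": 0,"ay": 0,"az": 0},{"fingers": 0.2,"x": 0.003,"y": 0.0006,"z": 0,"ax": 0,"ay": 0,"az": 0}]}}

```text
clock: 9.22
tcp_pos: [0.5071, -0.1464, 0.0649]
orientation: [-2.43, -1.99, 0.002]
contact_force: [-2.4, -5.1, 2.5]
grip_width: 0.0513
gripper_force: 0.0
```

```bash
python3 - <<'E'
from bench import r
from h import *
f=bar(r)
E
```

```text
n 1418 x -0.121 0.0525 yaw deg -0.6 y at front/back [0.0034 0.0052] tcp [-0.1219 -0.0072]
```

{"api": "arm_command", "payload": {"rows": [{"fingers": 0.2,"x": 0.003,"y": 0.0006,"z": 0,"ax": 0,"ay": 0,"az": 0},{"fingers": 0.2,"x": 0.003,"y": 0.0006,"z": 0,"ax": 0,"ay": 0,"az": 0},{"fingers": 0.2,"x": 0.003,"y": 0.0006,"z": 0,"ax": 0,"ay": 0,"az": 0},{"fingers": 0.2,"x": 0.003,"y": 0.0006,"z": 0,"ax": 0,"ay": 0,"az": 0},{"fingers": 0.2,"x": 0.003,"y": 0.0004,"z": 0,"ax": 0,"ay": 0,"az": 0}]}}

```text
clock: 9.68
tcp_pos: [0.5133, -0.1318, 0.0649]
orientation: [-2.43, -1.99, 0.001]
contact_force: [-1.6, -3.7, 0.1]
grip_width: 0.0513
gripper_force: 0.0
```

```bash
python3 - <<'E'
from bench import r
from h import *
f=bar(r)
E
```

```text
n 1411 x -0.1062 0.0679 yaw deg -0.28 y at front/back [0.0007 0.0016] tcp [-0.1064 -0.0104]
```

{"api": "arm_command", "payload": {"rows": [{"fingers": 0.2,"x": 0.002,"y": 0,"z": 0,"ax": 0,"ay": 0,"az": 0},{"fingers": 0.2,"x": 0.002,"y": 0,"z": 0,"ax": 0,"ay": 0,"az": 0},{"fingers": 0.2,"x": 0.002,"y": 0,"z": 0,"ax": 0,"ay": 0,"az": 0},{"fingers": 0.2,"x": 0.002,"y": 0,"z": 0,"ax": 0,"ay": 0,"az": 0},{"fingers": 0.2,"x": 0.002,"y": 0,"z": 0,"ax": 0,"ay": 0,"az": 0}]}}

```text
clock: 10.15
tcp_pos: [0.5155, -0.1219, 0.065]
orientation: [-2.43, -1.99, -0.0]
contact_force: [-0.8, -3.0, -1.0]
grip_width: 0.0515
gripper_force: 0.0
```

{"api": "arm_command", "payload": {"rows": [{"fingers": 0.2,"x": 0.002,"y": 0,"z": 0,"ax": 0,"ay": 0,"az": 0},{"fingers": 0.2,"x": 0.002,"y": 0,"z": 0,"ax": 0,"ay": 0,"az": 0},{"fingers": 0.2,"x": 0.002,"y": 0,"z": 0,"ax": 0,"ay": 0,"az": 0},{"fingers": 0.2,"x": 0.002,"y": 0,"z": 0,"ax": 0,"ay": 0,"az": 0},{"fingers": 0.2,"x": 0.002,"y": 0,"z": 0,"ax": 0,"ay": 0,"az": 0}]}}

```text
clock: 10.57
tcp_pos: [0.5175, -0.1123, 0.0651]
orientation: [-2.431, -1.99, 0.0]
contact_force: [-1.0, -3.0, -1.5]
grip_width: 0.0514
gripper_force: 0.0
```

{"api": "arm_command", "payload": {"rows": [{"fingers": 0.2,"x": 0.002,"y": 0,"z": 0,"ax": 0,"ay": 0,"az": 0},{"fingers": 0.2,"x": 0.002,"y": 0,"z": 0,"ax": 0,"ay": 0,"az": 0},{"fingers": 0.2,"x": 0.002,"y": 0,"z": 0,"ax": 0,"ay": 0,"az": 0},{"fingers": 0.2,"x": 0.002,"y": 0,"z": 0,"ax": 0,"ay": 0,"az": 0},{"fingers": 0.2,"x": 0.002,"y": 0,"z": 0,"ax": 0,"ay": 0,"az": 0}]}}

```text
clock: 10.98
tcp_pos: [0.5194, -0.1025, 0.0651]
orientation: [-2.431, -1.99, 0.0]
contact_force: [-1.1, -2.7, -2.2]
grip_width: 0.0513
gripper_force: 0.0
```

```bash
python3 - <<'E'
from bench import r
from h import *
f=bar(r)
E
```

```text
n 1364 x -0.0733 0.098 yaw deg 0.64 y at front/back [ 0.0018 -0.0001] tcp [-0.0769 -0.0104]h.py:38: RankWarning: Polyfit may be poorly conditioned
  q=np.array(q);ok=(q[:,2]-q[:,1])>.075;g=np.polyfit(q[ok,0],(q[ok,1]+q[ok,2])/2,1)
```

{"api": "arm_command", "payload": {"rows": [{"fingers": 0.2,"x": 0.003,"y": 0,"z": 0,"ax": 0,"ay": 0,"az": 0},{"fingers": 0.2,"x": 0.003,"y": 0,"z": 0,"ax": 0,"ay": 0,"az": 0},{"fingers": 0.2,"x": 0.003,"y": 0,"z": 0,"ax": 0,"ay": 0,"az": 0},{"fingers": 0.2,"x": 0.003,"y": 0,"z": 0,"ax": 0,"ay": 0,"az": 0},{"fingers": 0.2,"x": 0.003,"y": 0,"z": 0,"ax": 0,"ay": 0,"az": 0},{"fingers": 0.2,"x": 0.003,"y": 0,"z": 0,"ax": 0,"ay": 0,"az": 0}]}}

```text
clock: 11.53
tcp_pos: [0.5231, -0.0848, 0.0651]
orientation: [2.431, 1.99, -0.0]
contact_force: [-1.0, -3.5, -0.3]
grip_width: 0.0513
gripper_force: 0.0
```

{"api": "arm_command", "payload": {"rows": [{"fingers": 0.2,"x": 0.003,"y": 0,"z": 0,"ax": 0,"ay": 0,"az": 0},{"fingers": 0.2,"x": 0.003,"y": 0,"z": 0,"ax": 0,"ay": 0,"az": 0},{"fingers": 0.2,"x": 0.003,"y": 0,"z": 0,"ax": 0,"ay": 0,"az": 0},{"fingers": 0.2,"x": 0.003,"y": 0,"z": 0,"ax": 0,"ay": 0,"az": 0},{"fingers": 0.2,"x": 0.003,"y": 0,"z": 0,"ax": 0,"ay": 0,"az": 0},{"fingers": 0.2,"x": 0.003,"y": 0,"z": 0,"ax": 0,"ay": 0,"az": 0}]}}

```text
clock: 12.03
tcp_pos: [0.5266, -0.0672, 0.0651]
orientation: [2.431, 1.99, -0.0]
contact_force: [-1.0, -4.0, 1.0]
grip_width: 0.0511
gripper_force: 0.0
```

{"api": "arm_command", "payload": {"rows": [{"fingers": 0.2,"x": 0.003,"y": 0,"z": 0,"ax": 0,"ay": 0,"az": 0},{"fingers": 0.2,"x": 0.003,"y": 0,"z": 0,"ax": 0,"ay": 0,"az": 0},{"fingers": 0.2,"x": 0.003,"y": 0,"z": 0,"ax": 0,"ay": 0,"az": 0},{"fingers": 0.2,"x": 0.003,"y": 0,"z": 0,"ax": 0,"ay": 0,"az": 0},{"fingers": 0.2,"x": 0.003,"y": 0,"z": 0,"ax": 0,"ay": 0,"az": 0},{"fingers": 0.2,"x": 0.003,"y": 0,"z": 0,"ax": 0,"ay": 0,"az": 0}]}}

```text
clock: 12.53
tcp_pos: [0.5302, -0.0495, 0.0652]
orientation: [2.431, 1.99, 0.0]
contact_force: [-1.0, -4.9, 1.7]
grip_width: 0.051
gripper_force: 0.0
```

{"api": "arm_command", "payload": {"rows": [{"fingers": 0.2,"x": 0.003,"y": 0,"z": 0,"ax": 0,"ay": 0,"az": 0},{"fingers": 0.2,"x": 0.003,"y": 0,"z": 0,"ax": 0,"ay": 0,"az": 0},{"fingers": 0.2,"x": 0.003,"y": 0,"z": 0,"ax": 0,"ay": 0,"az": 0},{"fingers": 0.2,"x": 0.003,"y": 0,"z": 0,"ax": 0,"ay": 0,"az": 0},{"fingers": 0.2,"x": 0.003,"y": 0,"z": 0,"ax": 0,"ay": 0,"az": 0},{"fingers": 0.2,"x": 0.003,"y": 0,"z": 0,"ax": 0,"ay": 0,"az": 0},{"fingers": 0.2,"x": 0.003,"y": 0,"z": 0,"ax": 0,"ay": 0,"az": 0},{"fingers": 0.2,"x": 0.003,"y": 0,"z": 0,"ax": 0,"ay": 0,"az": 0}]}}

```text
clock: 13.2
tcp_pos: [0.5348, -0.026, 0.0651]
orientation: [2.431, 1.99, -0.0]
contact_force: [-1.0, -4.7, 1.7]
grip_width: 0.0513
gripper_force: 0.0
```

```bash
python3 - <<'E'
from bench import r
from h import *
f=bar(r);print(r.get_obs()["contact_force"].round(2))
E
```

```text
n 1295 x 0.006 0.1756 yaw deg -0.69 y at front/back [0.0002 0.0023] tcp [ 0.0016 -0.0101]
[-0.2  -2.51  0.58]
```

{"api": "arm_command", "payload": {"rows": [{"fingers": 0.2,"x": 0.001,"y": 0,"z": 0,"ax": 0,"ay": 0,"az": 0},{"fingers": 0.2,"x": 0.001,"y": 0,"z": 0,"ax": 0,"ay": 0,"az": 0},{"fingers": 0.2,"x": 0.001,"y": 0,"z": 0,"ax": 0,"ay": 0,"az": 0},{"fingers": 0.2,"x": 0.001,"y": 0,"z": 0,"ax": 0,"ay": 0,"az": 0},{"fingers": 0.2,"x": 0.001,"y": 0,"z": 0,"ax": 0,"ay": 0,"az": 0}]}}

```text
clock: 13.67
tcp_pos: [0.5357, -0.0217, 0.0651]
orientation: [2.431, 1.99, -0.001]
contact_force: [-1.5, -5.0, 3.0]
grip_width: 0.0509
gripper_force: 0.0
```

{"api": "arm_command", "payload": {"rows": [{"fingers": 0.2,"x": 0.001,"y": 0,"z": 0,"ax": 0,"ay": 0,"az": 0},{"fingers": 0.2,"x": 0.001,"y": 0,"z": 0,"ax": 0,"ay": 0,"az": 0},{"fingers": 0.2,"x": 0.001,"y": 0,"z": 0,"ax": 0,"ay": 0,"az": 0},{"fingers": 0.2,"x": 0.001,"y": 0,"z": 0,"ax": 0,"ay": 0,"az": 0}]}}

```text
clock: 14.0
tcp_pos: [0.5365, -0.0177, 0.0651]
orientation: [2.431, 1.99, -0.001]
contact_force: [-1.3, -5.5, 2.0]
grip_width: 0.0513
gripper_force: 0.0
```

{"api": "arm_command", "payload": {"rows": [{"fingers": 0.2,"x": 0.001,"y": 0,"z": 0,"ax": 0,"ay": 0,"az": 0},{"fingers": 0.2,"x": 0.001,"y": 0,"z": 0,"ax": 0,"ay": 0,"az": 0},{"fingers": 0.2,"x": 0.001,"y": 0,"z": 0,"ax": 0,"ay": 0,"az": 0}]}}

```text
clock: 14.25
tcp_pos: [0.5371, -0.0148, 0.0651]
orientation: [2.431, 1.99, -0.001]
contact_force: [-1.2, -5.3, 2.7]
grip_width: 0.0515
gripper_force: 0.0
```

{"api": "arm_command", "payload": {"rows": [{"fingers": 0.2,"x": 0.001,"y": 0,"z": 0,"ax": 0,"ay": 0,"az": 0},{"fingers": 0.2,"x": 0.001,"y": 0,"z": 0,"ax": 0,"ay": 0,"az": 0}]}}

```text
clock: 14.42
tcp_pos: [0.5375, -0.0128, 0.0651]
orientation: [2.431, 1.99, -0.001]
contact_force: [-1.2, -4.9, 2.2]
grip_width: 0.0513
gripper_force: 0.0
```

{"api": "arm_command", "payload": {"rows": [{"fingers": 0.2,"x": 0.0007,"y": 0,"z": 0,"ax": 0,"ay": 0,"az": 0},{"fingers": 0.2,"x": 0.0007,"y": 0,"z": 0,"ax": 0,"ay": 0,"az": 0}]}}

```text
clock: 14.58
tcp_pos: [0.5378, -0.0114, 0.0651]
orientation: [2.431, 1.99, -0.001]
contact_force: [-1.0, -6.7, 1.7]
grip_width: 0.0515
gripper_force: 0.0
```

{"api": "arm_command", "payload": {"rows": [{"fingers": 0.2,"x": 0.0005,"y": 0,"z": 0,"ax": 0,"ay": 0,"az": 0},{"fingers": 0.2,"x": 0.0005,"y": 0,"z": 0,"ax": 0,"ay": 0,"az": 0}]}}

```text
clock: 14.75
tcp_pos: [0.5379, -0.011, 0.0651]
orientation: [2.431, 1.989, -0.002]
contact_force: [-1.2, -7.5, 3.0]
grip_width: 0.0509
gripper_force: 0.0
```

{"api": "arm_command", "payload": {"rows": [{"fingers": 0.2,"x": 0.0005,"y": 0,"z": 0,"ax": 0,"ay": 0,"az": 0},{"fingers": 0.2,"x": 0.0005,"y": 0,"z": 0,"ax": 0,"ay": 0,"az": 0}]}}

```text
clock: 14.92
tcp_pos: [0.5378, -0.011, 0.0651]
orientation: [2.431, 1.988, -0.004]
contact_force: [-2.7, -10.3, 4.8]
grip_width: 0.0511
gripper_force: 0.0
```

{"api": "arm_command", "payload": {"rows": [{"fingers": 0.2,"x": 0.0003,"y": 0,"z": 0,"ax": 0,"ay": 0,"az": 0},{"fingers": 0.2,"x": 0,"y": 0,"z": 0,"ax": 0,"ay": 0,"az": 0}]}}

```text
clock: 15.08
tcp_pos: [0.5378, -0.011, 0.0651]
orientation: [2.431, 1.988, -0.004]
contact_force: [-1.7, -9.0, 4.0]
grip_width: 0.0512
gripper_force: 0.0
```

The measured offset from head to TCP puts the head at about 190 mm, so it is against the stop. I'll build the force up to about 15 N.

{"api": "arm_command", "payload": {"rows": [{"fingers": 0.2,"x": 0.0005,"y": 0,"z": 0,"ax": 0,"ay": 0,"az": 0},{"fingers": 0.2,"x": 0.0005,"y": 0,"z": 0,"ax": 0,"ay": 0,"az": 0},{"fingers": 0.2,"x": 0,"y": 0,"z": 0,"ax": 0,"ay": 0,"az": 0}]}}

```text
clock: 15.33
tcp_pos: [0.5377, -0.011, 0.0651]
orientation: [2.432, 1.987, -0.006]
contact_force: [-3.5, -12.8, 5.2]
grip_width: 0.0512
gripper_force: 0.0
```

```bash
python3 - <<'E'
from bench import r
from h import *
f=bar(r);print(r.get_obs()["contact_force"].round(2))
E
```

```text
n 1244 x 0.0214 0.1869 yaw deg 0.37 y at front/back [0.002  0.0009] tcp [ 0.0159 -0.0099]
[ -2.84 -11.38   5.83]h.py:38: RankWarning: Polyfit may be poorly conditioned
  q=np.array(q);ok=(q[:,2]-q[:,1])>.075;g=np.polyfit(q[ok,0],(q[ok,1]+q[ok,2])/2,1)
```

{"api": "arm_command", "payload": {"rows": [{"fingers": 0.2,"x": 0.0004,"y": 0,"z": 0,"ax": 0,"ay": 0,"az": 0},{"fingers": 0.2,"x": 0.0004,"y": 0,"z": 0,"ax": 0,"ay": 0,"az": 0},{"fingers": 0.2,"x": 0,"y": 0,"z": 0,"ax": 0,"ay": 0,"az": 0}]}}

```text
clock: 15.63
tcp_pos: [0.5376, -0.0109, 0.0651]
orientation: [2.432, 1.986, -0.007]
contact_force: [-3.3, -13.3, 6.3]
grip_width: 0.0515
gripper_force: 0.0
```

{"api": "arm_command", "payload": {"rows": [{"fingers": 0.2,"x": 0,"y": 0,"z": 0,"ax": 0,"ay": 0,"az": 0},{"fingers": 0.2,"x": 0,"y": 0,"z": 0,"ax": 0,"ay": 0,"az": 0},{"fingers": 0.2,"x": 0,"y": 0,"z": 0,"ax": 0,"ay": 0,"az": 0},{"fingers": 0.2,"x": 0,"y": 0,"z": 0,"ax": 0,"ay": 0,"az": 0},{"fingers": 0.2,"x": 0,"y": 0,"z": 0,"ax": 0,"ay": 0,"az": 0},{"fingers": 0.2,"x": 0,"y": 0,"z": 0,"ax": 0,"ay": 0,"az": 0},{"fingers": 0.2,"x": 0,"y": 0,"z": 0,"ax": 0,"ay": 0,"az": 0},{"fingers": 0.2,"x": 0,"y": 0,"z": 0,"ax": 0,"ay": 0,"az": 0}]}}

```text
clock: 16.3
tcp_pos: [0.5377, -0.0109, 0.0651]
orientation: [2.432, 1.986, -0.007]
contact_force: [-3.2, -13.8, 5.9]
grip_width: 0.0512
gripper_force: 0.0
```

{"api": "arm_command", "payload": {"rows": [{"fingers": 0.2,"x": 0,"y": 0,"z": 0,"ax": 0,"ay": 0,"az": 0},{"fingers": 0.2,"x": 0,"y": 0,"z": 0,"ax": 0,"ay": 0,"az": 0},{"fingers": 0.2,"x": 0,"y": 0,"z": 0,"ax": 0,"ay": 0,"az": 0},{"fingers": 0.2,"x": 0,"y": 0,"z": 0,"ax": 0,"ay": 0,"az": 0},{"fingers": 0.2,"x": 0,"y": 0,"z": 0,"ax": 0,"ay": 0,"az": 0}]}}

```text
clock: 16.72
tcp_pos: [0.5376, -0.0109, 0.065]
orientation: [2.432, 1.986, -0.007]
contact_force: [-3.1, -13.5, 6.0]
grip_width: 0.0512
gripper_force: 0.0
```

{"api": "arm_command", "payload": {"rows": [{"fingers": 0.2,"x": -0.002,"y": 0,"z": 0,"ax": 0,"ay": 0,"az": 0},{"fingers": 0.2,"x": -0.002,"y": 0,"z": 0,"ax": 0,"ay": 0,"az": 0},{"fingers": 0.2,"x": -0.006,"y": 0,"z": 0,"ax": 0,"ay": 0,"az": 0},{"fingers": 0.2,"x": -0.02,"y": 0,"z": 0,"ax": 0,"ay": 0,"az": 0},{"fingers": 0.2,"x": -0.03,"y": 0,"z": 0,"ax": 0,"ay": 0,"az": 0},{"fingers": 0.2,"x": -0.03,"y": 0,"z": -0.02,"ax": 0,"ay": 0,"az": 0},{"fingers": 0.2,"x": -0.02,"y": 0,"z": -0.03,"ax": 0,"ay": 0,"az": 0},{"fingers": 0.2,"x": 0,"y": 0,"z": -0.03,"ax": 0,"ay": 0,"az": 0},{"fingers": 0.2,"x": 0,"y": 0,"z": -0.02,"ax": 0,"ay": 0,"az": 0},{"fingers": 0.2,"x": 0,"y": 0,"z": 0,"ax": 0,"ay": 0,"az": 0}]}}

```text
clock: 17.55
tcp_pos: [0.5199, -0.1148, 0.1695]
orientation: [2.426, 1.987, 0.01]
contact_force: [-0.3, 1.1, 0.8]
grip_width: 0.0513
gripper_force: 0.0
```

```bash
python3 - <<'E'
from bench import r
from h import *
f=bar(r);print(r.get_obs()["contact_force"].round(2))
cv2.imwrite("pics/t7.png",cv2.resize(f["frame"][160:300,180:410,::-1],None,fx=3,fy=3))
E
```

```text
n 1378 x 0.0311 0.1869 yaw deg 0.05 y at front/back [0.0016 0.0015] tcp [-0.0893 -0.0122]
[-0.06 -0.54  0.23]
```

View pics/t7.png

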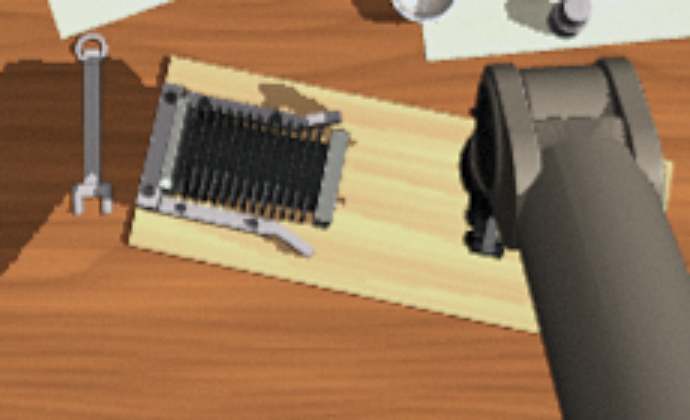

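The barrel is between the rails. Its head plate (170,145) is flush on the stop (155,145), its foot is at (332,180), yaw is about 0°, and the gripper is clear of it.

```bash
python3 -c "
from bench import r
print(r.hand_in())"
```

```text
the job is handed in; nothing more can be done
None
```

The cylinder is tipped over and lies in the channel with its head flush against the stop. I held it there at about 14–15 N for just over a second, then released it; the job is handed in at about 18 s on the robot's clock, but no verdict came back.

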